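# Close the tube forming block and hold it pressed shut

### The job

Swing the hinged keeper plate down shut over the brass tube in the lower forming block, then pick up the loose upper block by its grip rib, fit its two holes onto the dowels and push it down against the spring pins until the two blocks meet with no gap. Finish while still gripping the upper block and holding the pair firmly pressed together: do not let go. Leave everything else on the bench where it is.

Things in the scene. Friction and masses are not known exactly. Their poses are not given: they have to be found in the camera images.
- die: lower forming block, dark steel, fixed: 90 (its x) x 170 mm (its y), upper face at z = 52 mm; origin: centre of its underside. At x = 0, y = +-65 mm stand two steel dowels, 12 mm thick, tips at z = 88 mm (last 9 mm tapered to 4 mm). Between them a groove along x holds a brass tube, and a hinged steel keeper plate closes down over it
- die_top (a point): centre of the lower block's upper face, midway between the dowels, 52 mm above the block's underside; axes as the block's
- dowel_a (a point): tip of the dowel at y = +65 mm of the lower block
- dowel_b (a point): tip of the dowel at y = -65 mm of the lower block
- leaf_hinge (a point): hinge axis of the keeper plate, at the block's x = +45 mm, z = 48 mm; the axis runs along the block's y
- leaf_edge (a point): middle of the keeper plate's free edge, 100 mm from the hinge, on its mid-plane
- leaf (a joint): keeper plate angle (rad), 0 = shut (level with the block's upper face within 1 mm, free edge 10 mm past the block's -x face), 1.57 = upright, at most 1.9; starts 1.15 to 1.65. Plate 75 mm wide (block's y), 100 mm hinge to edge, 7.5 mm thick. Stiff hinge (0.16 N m): stays where left, 2 to 4 N at the edge moves it; can be pushed shut with closed fingers on its back, the side away from the groove
- ejector (a joint): how far (m) the four spring pins in the lower block's upper face are pressed in: 0 = 6 mm proud, 0.006 = level. Brass, 8 mm thick, at x = +-18, y = +-50 mm. 10 N in all starts them moving, 14.4 N holds them level; the upper block's own weight (3.5 to 5.3 N) does not press them in, about 10 N more on it does
- tube: brass tube, 22 mm thick, 80 mm long, lying along x in the lower block's groove, wholly below the shut keeper plate. Origin on its underside, midway
- upper: loose upper block, aluminium, 56 (its x) x 160 (its y) x 22 mm thick, 0.36 to 0.54 kg, lying right way up on the bench. Two round through holes, 14.5 mm wide, at x = 0, y = +-65 mm. On top, in the middle, a dark wooden grip rib 22 mm thick (x), 50 mm long (y), from z = 22 to 64 mm. Origin: centre of its flat underside. Fits either way round
- mouthpiece: bystander: brass mouthpiece standing on its wide rim, 27 mm across, 70 mm tall; to be left alone
- dish: bystander: small round glass dish, 52 mm across, 16 mm tall; to be left alone
- valvecap: bystander: low brass valve cap, 30 mm across, 22 mm tall with a small nipple; to be left alone
- driver: bystander: screwdriver lying on the bench; to be left alone
- hammer: bystander: small hammer lying on the bench; to be left alone
- oil: bystander: white oil bottle, 40 mm across, 100 mm tall; to be left alone
- valve: bystander: slender steel piston valve standing upright, 20 mm across, 110 mm tall; to be left alone
There are look-alikes about, which are no part of the job. Leave any red look-alike of the tube alone.

How it is judged:
On the way, in this order (a step that is already met when the one before it is completed fails the run):
1. the keeper plate is shut, with the upper block not yet on the dowels (value of joint leaf below 0.1 rad and horizontal distance between upper and die_top above 0.06 m), for 0.2 s.
2. the upper block sits on both dowels, below their tips (horizontal distance between upper and die_top below 0.004 m and angle between the y axis of upper and the y axis of die, either way round below 0.06 rad and angle between upper's own z axis and vertical below 0.05 rad and z of upper in the frame of die_top below 0.02 m), for 0.1 s.
At the end, for the whole second after the job is handed in: The keeper plate is shut (within 0.06 rad) over the tube, which is still in its groove; the upper block is on both dowels (centred within 4 mm, level within 0.05 rad) with less than 1.6 mm of gap, pressed on the lower block with more than 10 N, at rest and still held in the fingers (horizontal distance between upper and die_top below 0.004 m and angle between the y axis of upper and the y axis of die, either way round below 0.06 rad and angle between upper's own z axis and vertical below 0.05 rad and z of upper in the frame of die_top below 0.0016 m and value of joint ejector above 0.0044 m and value of joint leaf below 0.06 rad and contact force between upper and die above 10 N and contact force between the fingers and upper above 4 N and linear speed of upper below 0.02 m/s and distance between tube and die below 0.035 m); the arm keeps its last pose, push and grip.
It fails at once if another thing on the bench was moved by more than 30 mm (distance of any of mouthpiece, dish, valvecap, driver, hammer, oil, valve from where it was at the start of the episode above 0.03 m).
It also fails if it takes over 51 s, if anything falls off the work surface, if the arm or the gripper's body presses on something with over 40 N, if the wrist force passes 120 N, or if a joint passes its speed limit or range.

### The arm

A 6-joint arm with a two-finger parallel gripper is mounted at the origin on the work surface. World frame = base frame: x ahead of the robot, y to its left, z up, the work surface at z = 0. Lengths are in m, angles in rad, forces in N, time in s.
With the tool pointing down it reaches from about 0.35 to 0.875 m from the base axis. Payload 4.2 kg.
Tool frame: the origin (TCP) lies between the finger pads; the fingertips stand 8 mm ahead of it and the grasp point (between the pads) lies 11 mm behind it; z points along the fingers, y is the line along which they close (so a half turn about z gives the same grasp; the last joint's range is limited). The gripper opens to 87 mm and grips with 3 to 60 N. Pads are 19 mm wide; open, the fingers measure 117 mm over their backs; the gripper's body (75 mm by 190 mm) begins 51 mm behind the grasp point.
Start: joints at [1.493, 0.385, 0.008, 0, -1.194, -0.259], TCP at [0.207, 0.59, 0.231] pointing down, gripper open.
Joint ranges: [-3.14, 3.14], [-1.21, 2.06], [-1.07, 1.41], [-3.16, 2.05], [-2.99, -0.16], [-3.1, 3.1]. Speed limits (rad/s): [2.79, 2.79, 3.14, 3.14, 3.14, 3.14].

### API

Orientations are given as [roll, pitch, yaw] about the fixed x, y, z axes, in that order (R = Rz(yaw) Ry(pitch) Rx(roll)).
In Python, from workcell import env gives the robot as it stands.
- The arm moves only by the shell command python3 -m crank 'ROWS' [FORCE]. ROWS is JSON, one flat list of numbers, 7 for each row, row after row: the shift along the tool's x, y, z in cm, then the turn, a rotation vector about the tool's x, y, z in rad, then the opening, from -1 (shut) to 1 (fully open). In form: [dx, dy, dz, ax, ay, az, gripper, dx, dy, dz, ax, ay, az, gripper, ...]. A call has 1 to 8 rows; each row is the pose to reach, as a shift and turn from the pose commanded when the call began, along the tool's axes at that moment; what a row does not reach only later rows make up. A row lasts 1/12 s, in which the tool goes at most 41.7 mm and 7.16 degrees, less where a joint would pass 70% of its speed; a pose out of reach is approached as far as the arm can. A call with a gripper value outside its range is refused whole. The fingers move at their own pace and stop on an object; FORCE is the grip in N (left out, the last holds). Time passes only in rows, so rows that repeat a pose let the fingers close. It gives the time, the measured TCP pose, the force, the opening and the grip force at its end, in the units of the state.
- env.read_state(): the state, without advancing time (a new reading comes with each control period).
- env.get_image(name): name is "scene" or "top"; returns a dict with "pixels" (420x560x3 uint8, red, green, blue), "mtx" (3x3 intrinsics, pixels), "origin" and "rotation" of the camera in the world. Camera axes: x right, y down, z forward; pixel columns grow to the right and rows downward; lengths in m; the calibration is good to about 2 mm. A picture is of the moment at which its call begins. There is no depth.
- env.finish_job(): hands the job in; it is judged then, once.
Trained networks look in a picture, given as the dict that the camera call returned (one of the last four; its "shot" number tells which), for a name from the list of things; names that differ only in an ending like _2 or _b are one class to them, and where a whole thing is asked for, a point or a joint stands for the part that bears it (a point fixed in the world has none). Each returns a list of dicts, best first, with "conf" (0 to 1); they miss things now and then, are a little off and sometimes report something else, mostly with a low value. They report only what shows in the picture. A call takes as long as a camera call. They do not tell look-alikes from the thing itself.
- env.masks_of(query, picture): "pixels" (420x560 bool, what is visible of it) and "box" ([left, top, right, bottom] in pixels, round what is visible of it).
The state is a dict: "clock": time; "q": joint angles; "joint_vel": joint speeds; "joint_efforts": joint torques, N m; "eef_pos": TCP position; "orientation": TCP orientation; "contact_force": force on the tool from outside, world axes, zero at the start; "torque": the same for the moment, N m; "width": finger opening in m; "gripper_force": force on a finger pad.
Only numpy, scipy, OpenCV 4.12 (cv2) and the standard library are available. Lean on these libraries where they do the work, as an engineer would, in place of code of your own. Each camera call takes 0.05 s, during which the arm holds its last target. There are 200 camera calls.

## Working session

There is one attempt and no reset: what is moved stays moved. The work goes in short steps, Python scripts to look and compute and a shell command to move; the robot and the scene stay as the last step left them, time stands still between calls to the robot, and variables do not carry over. Pictures are saved under pics/ and viewed, at most 10 in all, crops included, and the job is handed in when it is done.

```bash
mkdir -p pics; cat > h.py <<'E'
import numpy as np,cv2
from workcell import env
def get(n):
    return env.get_image(n)
def save(p,f,crop=None,s=1):
    im=p["pixels"][:,:,::-1]
    if crop: l,t,r,b=crop; im=im[t:b,l:r]
    cv2.imwrite(f,cv2.resize(im,None,fx=s,fy=s,interpolation=cv2.INTER_CUBIC))
def ray(p,uv):
    d=np.linalg.inv(p["mtx"])@np.array([uv[0],uv[1],1.]); d=np.array(p["rotation"])@d
    return np.array(p["origin"]),d
def onz(p,uv,z):
    o,d=ray(p,uv); return o+d*(z-o[2])/d[2]
def proj(p,X):
    c=np.array(p["rotation"]).T@(np.array(X)-np.array(p["origin"])); c=p["mtx"]@c; return c[:2]/c[2]
E
python3 - <<'E'
from h import *
s=get("scene");t=get("top");save(s,"pics/s0.png",s=1.4);save(t,"pics/t0.png",s=1.4)
for n,p in(("s",s),("t",t)):
    print(n,np.round(p["origin"],3),np.round(p["rotation"],3).tolist(),np.round(p["mtx"],1).tolist())
    for q in["die","leaf","upper","tube","dowel_a","mouthpiece","dish","valvecap","driver","hammer","oil","valve"]:
        print(q,[(round(m["conf"],2),[int(x) for x in m["box"]]) for m in env.masks_of(q,p)][:4])
print(env.read_state())
E
```

```text
s [1.336 0.537 0.825] [-2.233, 0.008, 2.143] [[460.8, 0.0, 284.8], [0.0, 460.8, 216.9], [0.0, 0.0, 1.0]]
die [(0.62, [217, 166, 279, 231])]
leaf [(0.8, [228, 169, 253, 209])]
upper [(0.67, [228, 170, 250, 212]), (0.58, [294, 240, 360, 271]), (0.55, [217, 168, 278, 230])]
tube [(0.73, [269, 187, 291, 193]), (0.54, [236, 195, 257, 213]), (0.44, [251, 171, 255, 181])]
dowel_a [(0.59, [214, 171, 279, 234]), (0.46, [295, 238, 357, 274])]
mouthpiece [(0.71, [293, 202, 303, 224])]
dish [(0.61, [253, 246, 271, 259])]
valvecap [(0.5, [276, 232, 288, 236])]
driver [(0.81, [403, 260, 456, 309])]
hammer [(0.61, [123, 166, 186, 221]), (0.58, [212, 171, 280, 228])]
oil [(0.87, [239, 262, 256, 299]), (0.6, [276, 234, 288, 236]), (0.31, [212, 170, 280, 230])]
valve [(0.54, [205, 237, 215, 276])]
t [ 0.322 -0.003  1.161] [-2.936, 0.006, -1.662] [[452.4, 0.0, 288.2], [0.0, 452.4, 217.9], [0.0, 0.0, 1.0]]
die [(0.81, [303, 216, 374, 256])]
leaf [(0.79, [325, 215, 362, 228])]
upper [(0.96, [192, 206, 256, 250])]
tube [(0.78, [376, 269, 397, 301]), (0.74, [335, 225, 345, 253]), (0.7, [326, 276, 351, 306]
[... 380 characters left out ...]
 133, 306, 153])]
{'clock': 1.3, 'q': array([ 1.49257930e+00,  3.84705515e-01,  7.89931384e-03,  4.58551462e-05,
       -1.19402916e+00, -2.58597096e-01]), 'joint_vel': array([-0.00082933, -0.0006107 ,  0.00057589, -0.00091143, -0.00032917,
       -0.00059003]), 'joint_efforts': array([ 7.07964290e-06, -3.90468228e+01,  1.87619269e+01,  4.22440186e+00,
        1.54508371e-02, -1.74754598e-05]), 'eef_pos': array([0.20653457, 0.58986404, 0.23055329]), 'orientation': array([ 3.14156582e+00, -5.12026764e-05, -3.36797254e-01]), 'contact_force': array([0.52354977, 0.42662926, 0.50561215]), 'torque': array([ 0.00822446,  0.00899148, -0.0264878 ]), 'gripper_force': 0.0, 'width': 0.08725183579993755}
```

```bash
cat >> h.py <<'E'
from scipy.spatial.transform import Rotation as Rn
def R_(p): return Rn.from_euler("xyz",p["rotation"]).as_matrix()
def ray(p,uv):
    return np.array(p["origin"]),R_(p)@np.linalg.inv(p["mtx"])@np.array([uv[0],uv[1],1.])
def proj(p,X):
    c=p["mtx"]@(R_(p).T@(np.array(X)-np.array(p["origin"]))); return c[:2]/c[2]
E
python3 - <<'E'
import cv2,numpy as np
t=cv2.imread("pics/t0.png");
c=t[int(120*1.4):int(320*1.4),int(180*1.4):int(410*1.4)]
cv2.imwrite("pics/t0c.png",cv2.resize(c,None,fx=2.45,fy=2.1))
E
```

```text
(no output)
```

View pics/s0.png

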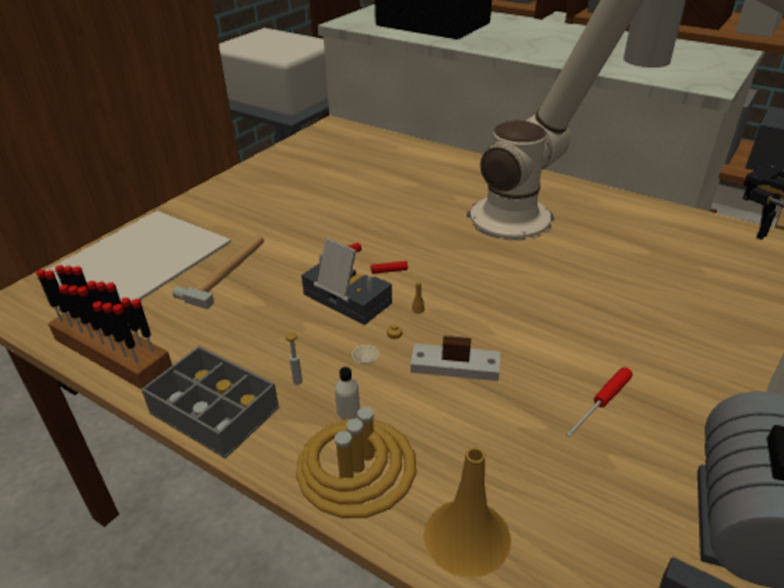

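View pics/t0.png

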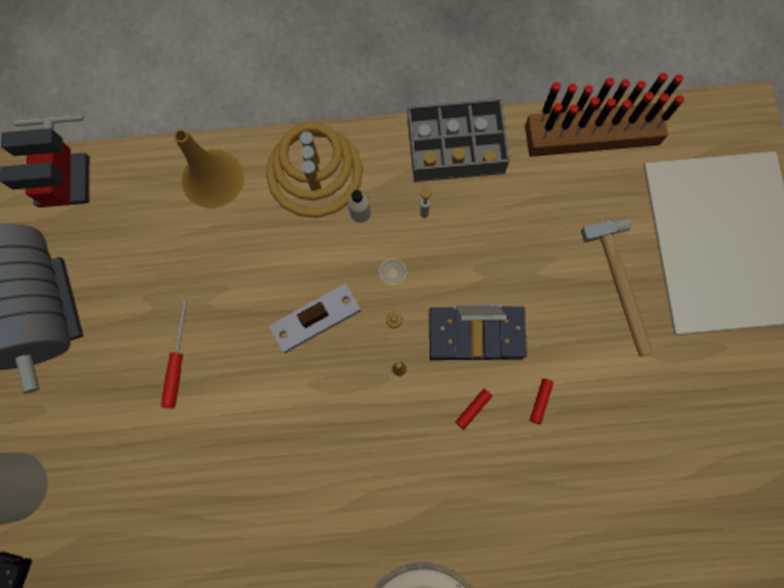

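```bash
python3 - <<'E'
from h import *
t=get("top");s=get("scene")
np.save("t.npy",t,allow_pickle=True);np.save("s.npy",s,allow_pickle=True)
a=t["pixels"][205:265,295:385,::-1];b=t["pixels"][195:255,185:275,::-1]
c=s["pixels"][165:235,205:295,::-1];d=s["pixels"][230:280,290:365,::-1]
f=lambda i:cv2.resize(i,(400,300),interpolation=cv2.INTER_CUBIC)
cv2.imwrite("pics/c0.png",np.vstack([np.hstack([f(a),f(b)]),np.hstack([f(c),f(d)])]))
E
```

```text
(no output)
```

View pics/c0.png

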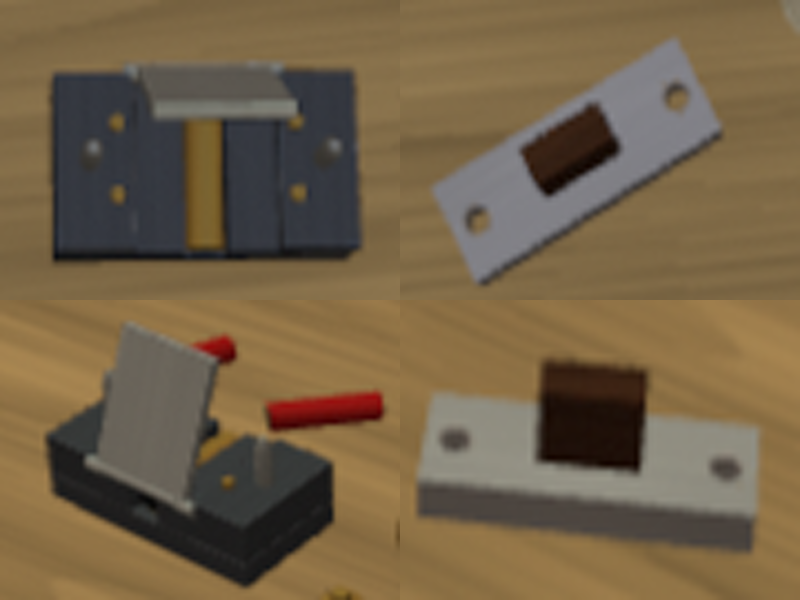

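```bash
cat > fit.py <<'E'
from h import *
from scipy.optimize import least_squares
t=np.load("t.npy",allow_pickle=True).item();s=np.load("s.npy",allow_pickle=True).item()
def px(U,V,w,h,ou,ov): return np.array([(U+.5)*w/400-.5+ou,(V+.5)*h/300-.5+ov])
A=lambda U,V:(t,px(U,V,90,60,295,205));B=lambda U,V:(t,px(U,V,90,60,185,195))
C=lambda U,V:(s,px(U,V,90,70,205,165));D=lambda U,V:(s,px(U,V,75,50,290,230))
die=[((45,85,52),A(53,73)),((45,-85,52),A(355,71)),((-45,-85,52),A(360,247)),((-45,85,52),A(55,247)),
((0,65,88),A(93,148)),((0,-65,88),A(332,148)),((18,50,58),A(117,122)),((-18,50,58),A(117,193)),((18,-50,58),A(297,122)),((-18,-50,58),A(298,192)),
((45,-85,52),C(48,137)),((45,85,52),C(245,226)),((-45,85,52),C(332,164))]
up=[((0,65,22),B(76,220)),((0,-65,22),B(277,96)),((28,80,22),B(33,188)),((28,-80,22),B(277,38)),((-28,-80,22),B(322,130)),((-28,80,22),B(80,282)),
((0,-65,22),D(55,140)),((0,65,22),D(326,168)),((28,-80,22),D(20,184)),((-28,-80,22),D(33,95)),((28,80,22),D(352,216)),((-28,80,22),D(359,127))]
def res(v,pts):
    r=[]
    for X,(p,uv) in pts:
        X=np.array(X)/1000;c,sn=np.cos(v[2]),np.sin(v[2])
        r.append(proj(p,[v[0]+c*X[0]-sn*X[1],v[1]+sn*X[0]+c*X[1],X[2]])-uv)
    return np.array(r)
def fit(pts,x0): 
    o=least_squares(lambda v:res(v,pts).ravel(),x0,loss="soft_l1",f_scale=.5); return o.x,res(o.x,pts)
if __name__=="__main__":
    for n,pts,z in(("die",die,.052),("upper",up,.022)):
        g=onz(t,pts[0][1][1],z)
        for sub,l in((pts,"both"),([q for q in pts if q[1][0] is t],"top")):
            v,r=fit(sub,[g[0],g[1],0.]);print(n,l,np.round(v,4));print(np.round(r,1).tolist())
    v,_=fit(die,[.36,-.1,0])
    def leaf(a):
        out=[]
        for sy,(p,uv) in((-1,C(126,22)),(1,C(217,58))):
            d=45-100*np.cos(a)+3.75*np.sin(a);z=48+100*np.sin(a)+3.75*np.cos(a);y=37.5*sy
            c,sn=np.cos(v[2]),np.sin(v[2])
            out+=list(proj(p,[v[0]+(c*d-sn*y)/1e3,v[1]+(sn*d+c*y)/1e3,z/1e3])-uv)
        return np.array(out)
    o=least_squares(lambda a:leaf(a[0]),[1.3]);print("leaf",o.x,o.fun)
    for q,b,z in(("mouthpiece",(278,257,287,269),.03),("dish",(270,183,290,203),.008),("cap",(275,219,285,233),.01),("oil",(247,134,264,156),.05),("valve",(302,133,306,153),.05)):
        print(q,np.round(onz(t,((b[0]+b[2])/2,(b[1]+b[3])/2),z),3))
E
python3 fit.py
```

```text
die both [ 0.494  -0.1438 -0.0894]
[[-0.2, -0.4], [-0.1, -0.2], [0.2, 0.5], [-0.3, 0.6], [-0.2, -0.1], [0.2, -0.2], [-0.3, -0.0], [-0.0, 0.2], [-0.3, -0.1], [-0.1, 0.3], [-1.2, -1.0], [-1.0, 0.1], [-0.0, -1.0]]
die top [ 0.4941 -0.1441 -0.0911]
[[-0.1, -0.5], [0.0, -0.2], [0.3, 0.5], [-0.2, 0.6], [-0.1, -0.2], [0.3, -0.2], [-0.1, -0.1], [0.1, 0.1], [-0.2, -0.1], [0.0, 0.3]]
upper both [0.5527 0.1468 0.4239]
[[-0.0, -0.0], [-0.4, 0.2], [-0.6, -0.2], [-0.5, -0.2], [-0.2, -0.2], [-1.1, -0.0], [-0.3, -0.5], [-0.3, -0.3], [-1.0, -1.0], [-0.5, -0.6], [0.5, -0.2], [-0.3, -0.3]]
upper top [0.5524 0.1456 0.4253]
[[0.5, 0.1], [0.0, 0.2], [-0.1, -0.0], [-0.1, -0.2], [0.2, -0.2], [-0.6, 0.1]]
leaf [1.13393296] [ 0.051341   -0.48571166 -0.09441871  0.03399295]
mouthpiece [0.444 0.006 0.03 ]
dish [ 0.631 -0.003  0.008]
cap [0.542 0.004 0.01 ]
oil [0.754 0.049 0.05 ]
valve [ 0.747 -0.077  0.05 ]
```

Candidates, in 784-wide top picture pixels:
- **Upper block:** only the aluminium plate with the wooden rib at (315,318).
- **Tube:** the brass one in the groove at (477,337). The red look-alikes at (474,409) and (541,401) are to be left alone.
- **Keeper plate:** (481,312), hinged on the far (+x) side.

The crop confirms these choices. The fit residuals are under about 1 px.

```bash
cat > go.py <<'E'
import sys
from h import *
# go.py x y z yaw -> shift (cm, tool axes) and turn about tool z
x,y,z,yaw=map(float,sys.argv[1:5]);s=env.read_state()
R=Rn.from_euler("xyz",s["orientation"])
Q=Rn.from_euler("xyz",[np.pi,0,yaw])
print("d",np.round(R.inv().apply(np.array([x,y,z])-s["eef_pos"])*100,2),"rot",np.round((R.inv()*Q).as_rotvec(),3),"pos",np.round(s["eef_pos"],4),"rpy",np.round(s["orientation"],3),"F",np.round(s["contact_force"],1),"w",round(s["width"],4),"t",s["clock"])
E
python3 -m crank '[54.9,58.9,0,0,0,-0.247,-1,54.9,58.9,0,0,0,-0.247,-1,54.9,58.9,0,0,0,-0.247,-1,54.9,58.9,0,0,0,-0.247,-1,54.9,58.9,0,0,0,-0.247,-1,54.9,58.9,0,0,0,-0.247,-1,54.9,58.9,0,0,0,-0.247,-1,54.9,58.9,0,0,0,-0.247,-1]' 20; python3 go.py .53 -.147 .231 -.0894
```

```text
clock: 2.07
eef_pos: [0.3408, 0.2827, 0.2309]
orientation: [-3.141, -0.001, -0.089]
contact_force: [0.7, 0.3, -0.1]
width: 0.0416
gripper_force: 0.0
d [ 2.267e+01  4.112e+01 -3.000e-02] rot [-0.001 -0.001  0.   ] pos [0.3408 0.2827 0.2309] rpy [-3.141e+00 -1.000e-03 -8.900e-02] F [ 0.7  0.3 -0.1] w 0.0416 t 2.0667
```

```bash
python3 -m crank '[22.7,41.1,0,0,0,0,-1,22.7,41.1,0,0,0,0,-1,22.7,41.1,0,0,0,0,-1,22.7,41.1,0,0,0,0,-1,22.7,41.1,0,0,0,0,-1,22.7,41.1,0,0,0,0,-1,22.7,41.1,0,0,0,0,-1,22.7,41.1,0,0,0,0,-1]' >/dev/null; python3 go.py .53 -.147 .231 -.0894
```

```text
d [6.570e+00 1.191e+01 1.000e-02] rot [-0.    -0.001 -0.   ] pos [ 0.4753 -0.0225  0.2311] rpy [-3.141e+00 -1.000e-03 -9.000e-02] F [ 0.3  1.2 -0.6] w 0.0006 t 2.7333
```

```bash
python3 -m crank '[6.6,11.9,0,0,0,0,-1,6.6,11.9,0,0,0,0,-1,6.6,11.9,0,0,0,0,-1,6.6,11.9,0,0,0,0,-1,6.6,11.9,4,0,0,0,-1,6.6,11.9,8,0,0,0,-1,6.6,11.9,10.5,0,0,0,-1,6.6,11.9,10.5,0,0,0,-1]' >/dev/null; python3 go.py .53 -.147 .1255 -.0894
python3 - <<'E'
import numpy as np
for th in np.linspace(1.1,0,9):
    r=75;off=9.5*np.sin(th)
    print(round(th,2),"dx",round(45-r*np.cos(th)+3.75*np.sin(th)+off-36,1),"tipz",round(48+r*np.sin(th)+3.75*np.cos(th),1))
E
```

```text
d [ 0.42  0.2  -0.54] rot [-0.     0.011 -0.002] pos [ 0.526  -0.1446  0.1201] rpy [-3.142  0.011 -0.091] F [-0.4 -0.1 -0.6] w 0.0003 t 3.4
1.1 dx -13.2 tipz 116.5
0.96 dx -23.0 tipz 111.7
0.82 dx -32.2 tipz 105.6
0.69 dx -40.6 tipz 98.5
0.55 dx -48.0 tipz 90.4
0.41 dx -54.4 tipz 81.5
0.28 dx -59.6 tipz 72.0
0.14 dx -63.5 tipz 62.0
0.0 dx -66.0 tipz 51.8
```

```bash
python3 -m crank '[-1.3,0,0.1,0,0,0,-1,-2.3,0,0.6,0,0,0,-1,-3.2,0,1.2,0,0,0,-1,-4.1,0,1.9,0,0,0,-1,-4.8,0,2.7,0,0,0,-1,-5.4,0,3.6,0,0,0,-1,-6.0,0,4.5,0,0,0,-1,-6.3,0,5.5,0,0,0,-1]'; python3 go.py .465 -.141 .060 -.0894
```

```text
clock: 4.07
eef_pos: [0.469, -0.139, 0.0729]
orientation: [-3.142, -0.006, -0.088]
contact_force: [0.0, 0.5, 0.5]
width: 0.0005
gripper_force: 0.5
d [-0.39  0.24  1.28] rot [-0.    -0.006  0.001] pos [ 0.469  -0.139   0.0729] rpy [-3.142 -0.006 -0.088] F [0.  0.5 0.5] w 0.0005 t 4.0667
```

```bash
python3 -m crank '[-0.2,0,0.6,0,0,0,-1,-0.3,0,1.0,0,0,0,-1,-0.3,0,1.2,0,0,0,-1,-0.3,0,1.2,0,0,0,-1,-0.3,0,1.2,0,0,0,-1]'; python3 - <<'E'
from h import *
t=get("top");s=get("scene")
a=t["pixels"][195:265,285:395,::-1];c=s["pixels"][165:235,205:315,::-1]
f=lambda i:cv2.resize(i,(550,300),interpolation=cv2.INTER_CUBIC)
cv2.imwrite("pics/c1.png",np.vstack([f(a),f(c)]))
E
```

```text
clock: 4.48
eef_pos: [0.4649, -0.1388, 0.0596]
orientation: [3.142, -0.001, -0.089]
contact_force: [-1.8, 1.9, 5.7]
width: 0.0005
gripper_force: 2.8
```

View pics/c1.png

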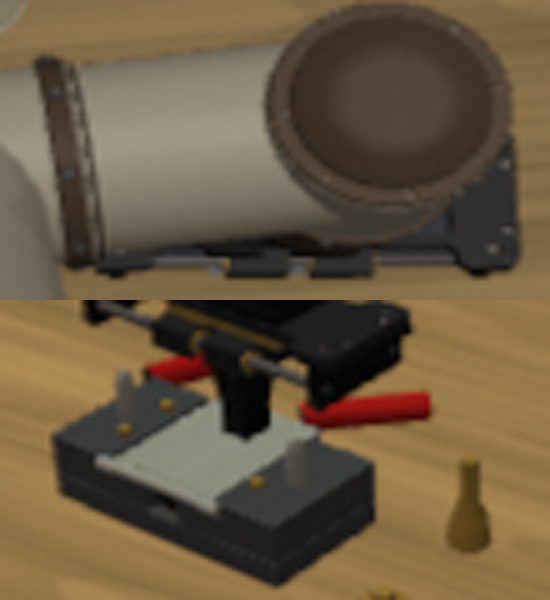

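The keeper plate now lies flat over the groove, with the closed fingertips on it (around 245,420 in the lower half). I'll press slightly more, then rise.

```bash
python3 -m crank '[0,0,0.15,0,0,0,-1,0,0,0.15,0,0,0,-1,0,0,0.15,0,0,0,-1]'; python3 -m crank '[0,0,-4,0,0,0,-1,0,0,-8,0,0,0,-1,0,0,-11,0,0,0,1,0,0,-11,0,0,0,1]'>/dev/null;  python3 go.py .5525 .146 .17 -1.146
```

```text
clock: 4.83
eef_pos: [0.4649, -0.1388, 0.0595]
orientation: [3.141, -0.002, -0.089]
contact_force: [-4.3, 3.7, 15.4]
width: 0.0002
gripper_force: 8.0
d [  5.84 -29.17   0.48] rot [-0.007 -0.013  1.058] pos [ 0.4686 -0.1394  0.1741] rpy [ 3.141 -0.015 -0.088] F [1.  0.4 0.7] w 0.0076 t 5.1667
```

```bash
python3 -m crank '[6.2,-29.2,0,0,0,1.057,1,6.2,-29.2,0,0,0,1.057,1,6.2,-29.2,0,0,0,1.057,1,6.2,-29.2,0,0,0,1.057,1,6.2,-29.2,0,0,0,1.057,1,6.2,-29.2,0,0,0,1.057,1,6.2,-29.2,0,0,0,1.057,1,6.2,-29.2,0,0,0,1.057,1]'>/dev/null; python3 -m crank '[0,0,0,0,0,0.06,1,0,0,0,0,0,0.06,1,0,0,0,0,0,0.06,1]'>/dev/null; python3 go.py .5525 .146 .17 -1.146
python3 - <<'E'
from h import *
s=get("scene");np.save("s2.npy",s,allow_pickle=True)
print(proj(s,[.5525,.146,.064]),proj(s,env.read_state()["eef_pos"]))
c=s["pixels"][165:285,205:365,::-1]
cv2.imwrite("pics/c2.png",cv2.resize(c,(800,600),interpolation=cv2.INTER_CUBIC))
E
```

```text
d [ 0.06 -0.06 -0.34] rot [0.001 0.    0.056] pos [0.5517 0.1463 0.1666] rpy [ 3.14  0.   -1.09] F [ 0.1 -0.   0.1] w 0.0789 t 6.0833
[325.35869226 242.29336947] [327.45430705 209.32576995]
```

View pics/c2.png

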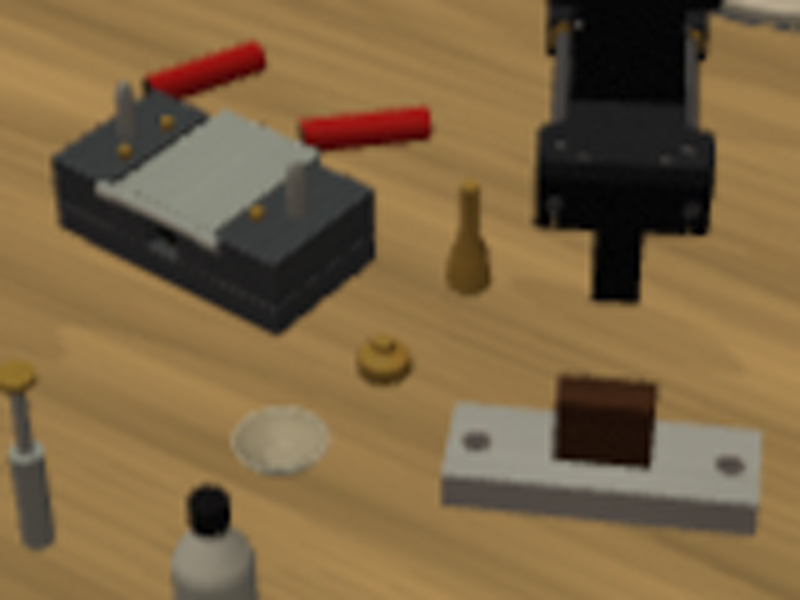

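```bash
python3 -m crank '[0,-0.1,4,0,0,0.056,1,0,-0.1,8,0,0,0.056,1,0,-0.1,11,0,0,0.056,1,0,-0.1,12.5,0,0,0.056,1,0,-0.1,13.1,0,0,0.056,1,0,-0.1,13.1,0,0,0.056,1,0,-0.1,13.1,0,0,0.056,1]' 50; python3 go.py .5525 .146 .035 -1.146
python3 -m crank '[0,0,0,0,0,0,-1,0,0,0,0,0,0,-1,0,0,0,0,0,0,-1,0,0,0,0,0,0,-1,0,0,0,0,0,0,-1,0,0,0,0,0,0,-1]' 50;python3 go.py .494 -.144 .22 -1.660
```

```text
clock: 6.72
eef_pos: [0.5537, 0.1465, 0.037]
orientation: [-3.14, -0.0, -1.148]
contact_force: [1.0, 0.7, 0.7]
width: 0.0869
gripper_force: 0.0
d [-0.01  0.13  0.2 ] rot [-0.002 -0.    -0.002] pos [0.5537 0.1465 0.037 ] rpy [-3.14  -0.    -1.148] F [1.  0.7 0.7] w 0.0869 t 6.7167
clock: 7.22
eef_pos: [0.553, 0.1469, 0.0364]
orientation: [-3.141, 0.0, -1.148]
contact_force: [0.0, 0.1, 0.1]
width: 0.0548
gripper_force: 0.0
d [ 24.1   17.32 -18.37] rot [-0.     0.     0.512] pos [0.553  0.1469 0.0364] rpy [-3.141  0.    -1.148] F [0.  0.1 0.1] w 0.0548 t 7.2167
```

```bash
python3 -m crank '[0,0,0,0,0,0,-1,0,0,0,0,0,0,-1,0,0,0,0,0,0,-1,0,0,0,0,0,0,-1,0,0,0,0,0,0,-1,0,0,0,0,0,0,-1,0,0,0,0,0,0,-1,0,0,0,0,0,0,-1]' 50;python3 go.py .5525 .146 .035 -1.146
```

```text
clock: 7.88
eef_pos: [0.5519, 0.1462, 0.0359]
orientation: [3.139, -0.0, -1.148]
contact_force: [-3.6, -0.8, 2.2]
width: 0.0214
gripper_force: 50.0
d [ 0.05 -0.05  0.09] rot [ 0.002 -0.    -0.002] pos [0.5519 0.1462 0.0359] rpy [ 3.139 -0.    -1.148] F [-3.6 -0.8  2.2] w 0.0214 t 7.8833
```

```bash
python3 -m crank '[0,0,-2,0,0,0,-1,0,0,-5,0,0,0,-1,0,0,-9,0,0,0,-1,0,0,-13,0,0,0,-1,0,0,-13,0,0,0,-1]' 50;python3 go.py .494 -.144 .166 -1.660
```

```text
clock: 8.3
eef_pos: [0.5583, 0.1489, 0.1744]
orientation: [-3.123, -0.001, -1.146]
contact_force: [1.8, 1.2, -4.1]
width: 0.0218
gripper_force: 50.0
d [24.03 17.95  0.54] rot [-0.018  0.004  0.514] pos [0.5583 0.1489 0.1744] rpy [-3.123e+00 -1.000e-03 -1.146e+00] F [ 1.8  1.2 -4.1] w 0.0218 t 8.3
```

```bash
python3 -m crank '[3,2.2,0,0,0,0.06,-1,6.5,4.7,0,0,0,0.13,-1,10,7.2,0,0,0,0.2,-1,13.5,9.7,0,0,0,0.28,-1,17,12.2,0,0,0,0.36,-1,20,14.4,0,0,0,0.43,-1,22.5,16.2,0,0,0,0.48,-1,24,17.3,0,0,0,0.512,-1]' 50>/dev/null;python3 -m crank '[0,0,0,0,0,0,-1,0,0,0,0,0,0,-1,0,0,0,0,0,0,-1,0,0,0,0,0,0,-1]' 50
python3 go.py .494 -.144 .166 -1.660
python3 - <<'E'
from h import *
s=get("scene");np.save("s3.npy",s,allow_pickle=True);t=get("top")
a=s["pixels"][110:240,190:320,::-1];b=t["pixels"][190:280,285:395,::-1]
cv2.imwrite("pics/c3.png",cv2.resize(a,(600,600),interpolation=cv2.INTER_CUBIC))
E
```

```text
clock: 8.97
eef_pos: [0.4918, -0.1458, 0.1644]
orientation: [3.139, 0.0, -1.665]
contact_force: [-0.4, 0.5, -4.7]
width: 0.0215
gripper_force: 50.0
clock: 9.3
eef_pos: [0.4938, -0.1423, 0.1654]
orientation: [3.141, 0.0, -1.659]
contact_force: [0.3, 0.3, -5.8]
width: 0.0215
gripper_force: 50.0
d [ 0.17 -0.03 -0.06] rot [0.    0.    0.001] pos [ 0.4938 -0.1423  0.1654] rpy [ 3.141  0.    -1.659] F [ 0.3  0.3 -5.8] w 0.0215 t 9.3
```

View pics/c3.png

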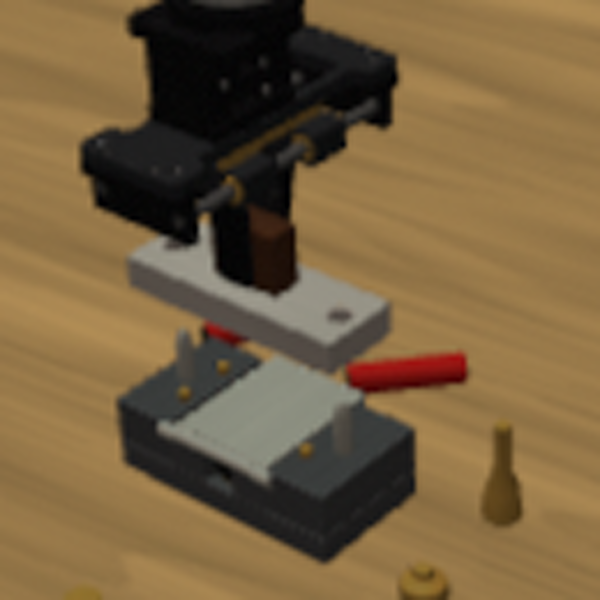

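```bash
python3 - <<'E'
from fit import *
s3=np.load("s3.npy",allow_pickle=True).item()
E_=lambda U,V:(s3,np.array([(U+.5)*130/600-.5+190,(V+.5)*130/600-.5+110]))
d=[((45,-85,52),E_(119,403)),((45,85,52),E_(325,503)),((-45,85,52),E_(413,432)),((0,65,88),E_(343,405)),((0,-65,88),E_(183,333))]
zt=151.5
u=[((28,-80,zt),E_(129,262)),((28,80,zt),E_(330,345)),((-28,80,zt),E_(391,305)),((0,65,zt),E_(340,315)),((28,-80,zt-22),E_(132,285)),((28,80,zt-22),E_(328,370))]
for p in(d,u):
    v,r=fit(p,[.494,-.144,-.09]);print(np.round(v,4),np.round(r,1).tolist())
E
```

```text
[ 0.4976 -0.1389 -0.0827] [[-0.7, -0.1], [-0.3, 0.0], [1.0, -0.3], [0.2, 0.2], [0.1, 0.1]]
[ 0.4952 -0.1391 -0.1023] [[-0.2, -1.7], [-0.3, 0.1], [0.1, -0.4], [0.1, 0.0], [-0.1, 0.1], [0.4, 1.6]]
```

```bash
python3 -m crank '[0.05,-0.07,1.5,0,0,0,-1,0.05,-0.07,3,0,0,0,-1,0.05,-0.07,4,0,0,0,-1,0.05,-0.07,4.4,0,0,0,-1,0.05,-0.07,4.7,0,0,0,-1,0.05,-0.07,4.7,0,0,0,-1,0.05,-0.07,4.7,0,0,0,-1]' 50; python3 go.py .4945 -.143 .115 -1.66;  python3 -m crank '[0,0,0.3,0,0,0,-1,0,0,0.5,0,0,0,-1,0,0,0.8,0,0,0,-1,0,0,0.8,0,0,0,-1]'; python3 go.py .4945 -.143 .115 -1.66
```

```text
clock: 9.98
eef_pos: [0.495, -0.1436, 0.1196]
orientation: [-3.141, -0.0, -1.659]
contact_force: [-0.0, -0.4, -4.9]
width: 0.0219
gripper_force: 50.0
d [-0.05  0.05  0.46] rot [-0.001 -0.     0.001] pos [ 0.495  -0.1436  0.1196] rpy [-3.141 -0.    -1.659] F [-0.  -0.4 -4.9] w 0.0219 t 9.9833
clock: 10.32
eef_pos: [0.4938, -0.1437, 0.1105]
orientation: [3.141, 0.0, -1.66]
contact_force: [-0.7, -0.8, -5.2]
width: 0.0216
gripper_force: 50.0
d [-0.08 -0.06 -0.45] rot [ 0.001  0.    -0.   ] pos [ 0.4938 -0.1437  0.1105] rpy [ 3.141  0.    -1.66 ] F [-0.7 -0.8 -5.2] w 0.0216 t 10.3167
```

```bash
python3 -m crank '[0,0,0.5,0,0,0,-1,0,0,1.0,0,0,0,-1,0,0,1.4,0,0,0,-1,0,0,1.4,0,0,0,-1,0,0,1.4,0,0,0,-1]'; python3 -m crank '[0,0,0.3,0,0,0,-1,0,0,0.6,0,0,0,-1,0,0,0.8,0,0,0,-1,0,0,0.8,0,0,0,-1,0,0,0.8,0,0,0,-1]';
```

```text
clock: 10.73
eef_pos: [0.4938, -0.1436, 0.0962]
orientation: [3.14, -0.0, -1.66]
contact_force: [-1.2, -1.3, -6.5]
width: 0.0217
gripper_force: 50.0
clock: 11.15
eef_pos: [0.494, -0.1438, 0.0903]
orientation: [3.141, -0.001, -1.659]
contact_force: [-5.9, -0.0, 4.7]
width: 0.022
gripper_force: 50.0
```

```bash
python3 -m crank '[0,0,0.1,0,0,0,-1,0,0,0.2,0,0,0,-1,0,0,0.2,0,0,0,-1,0,0,0.2,0,0,0,-1]' 58; python3 -m crank '[0,0,0.1,0,0,0,-1,0,0,0.2,0,0,0,-1,0,0,0.2,0,0,0,-1,0,0,0.2,0,0,0,-1]';
```

```text
clock: 11.48
eef_pos: [0.494, -0.1439, 0.089]
orientation: [3.141, -0.001, -1.659]
contact_force: [-7.2, 1.1, 9.4]
width: 0.0217
gripper_force: 58.0
clock: 11.82
eef_pos: [0.494, -0.1438, 0.0878]
orientation: [3.141, -0.001, -1.659]
contact_force: [-8.0, 1.7, 13.8]
width: 0.0219
gripper_force: 58.0
```

```bash
python3 -m crank '[0,0.07,0.1,0,0,0,-1,0,0.07,0.2,0,0,0,-1,0,0.07,0.2,0,0,0,-1,0,0.07,0.2,0,0,0,-1]'; python3 -m crank '[0,0.03,0.1,0,0,0,-1,0,0.03,0.2,0,0,0,-1,0,0.03,0.2,0,0,0,-1,0,0.03,0.2,0,0,0,-1]';
```

```text
clock: 12.15
eef_pos: [0.494, -0.1438, 0.0877]
orientation: [-3.14, -0.001, -1.658]
contact_force: [-11.4, 3.9, 24.6]
width: 0.0215
gripper_force: 58.0
clock: 12.48
eef_pos: [0.494, -0.1439, 0.0877]
orientation: [-3.139, -0.002, -1.657]
contact_force: [-15.3, 5.5, 37.2]
width: 0.0218
gripper_force: 58.0
```

```bash
python3 -m crank '[0,0,0,0,0,0,-1,0,0,0,0,0,0,-1,0,0,0,0,0,0,-1,0,0,0,0,0,0,-1]'; python3 - <<'E'
from h import *
s=get("scene")
cv2.imwrite("pics/c4.png",cv2.resize(s["pixels"][125:245,195:315,::-1],(600,600),interpolation=cv2.INTER_CUBIC))
E
```

```text
clock: 12.82
eef_pos: [0.494, -0.1438, 0.0877]
orientation: [-3.139, -0.002, -1.657]
contact_force: [-14.1, 6.0, 36.2]
width: 0.0221
gripper_force: 58.0
```

View pics/c4.png

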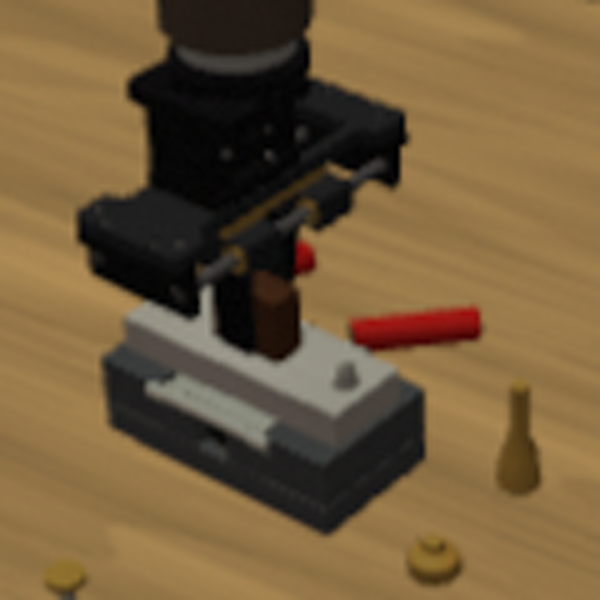

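The upper block sits flush on the lower one, with a dowel showing through its hole at (345,377). The keeper plate is flat underneath, and the reaction force is steady at about 36 N.

```bash
python3 -c "
from workcell import env
print(env.finish_job())"
```

```text
the job is handed in; nothing more can be done
None
```

The job is handed in (no verdict came back): the keeper plate is shut over the tube, and the upper block is on both dowels with no gap visible, still gripped at 58 N and pressed down with about 36 N at the wrist; no bystander was touched.

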